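# Seat a block in the drilling jig and throw its toggle clamp

### The arm

A 6-joint arm with a two-finger parallel gripper is mounted at the origin on a cart in front of the work surface, level with it; the furniture and walls round the work are solid. World frame = base frame: x ahead of the robot, y to its left, z up, the work surface at z = 0. Lengths are in m, angles in rad, forces in N, time in s.
With the tool pointing down it reaches from about 0.325 to 0.875 m from the base axis. Payload 4.4 kg.
Tool frame: the origin (TCP) lies at the very end of the fingers, on their centre line; the grasp point (between the pads) lies 19 mm behind it; z points along the fingers, y is the line along which they close (so a half turn about z gives the same grasp; the last joint's range is limited). The gripper opens to 85 mm and grips with 20 to 120 N. Pads are 22 mm wide; open, the fingers measure 114 mm over their backs; the gripper's body (76 mm by 85 mm) begins 54 mm behind the grasp point. The pads swing forward as they close: fully open they stand 13 mm farther back than shut.
Start: joints at [1.081, 0.207, 1.542, -0, 1.393, -0.15], TCP at [0.191, 0.542, 0.231] pointing down, gripper open.
Joint ranges: [-2.73, 2.73], [-0.86, 2.22], [0.23, 2.46], [-1.11, 4.25], [0.08, 2.63], [-2.82, 2.82]. Speed limits (rad/s): [2.79, 2.79, 3.14, 3.14, 3.14, 3.14].

### API

Orientations are given as a unit quaternion [x, y, z, w].
In Python, from plant import monitor, viewer, r gives the robot as it stands.
- The arm moves only by the tool move_arm, never from a script. Its argument "steps" is a list of rows, each an object of numbers: "x", "y", "z": the shift along the tool's x, y, z in mm; "roll": the turn about the tool's z in rad. A call has 1 to 10 rows; each row is the pose to reach, as a shift and turn from the pose commanded when the call began, along the tool's axes at that moment; what a row does not reach only later rows make up. A row lasts 1/12 s, in which the tool goes at most 41.7 mm and 7.16 degrees, less where a joint would pass 70% of its speed; a pose out of reach is approached as far as the arm can. A call with a gripper value outside its range is refused whole. "hand" is the gripper's target within -1 to 1 (shut at 1, half-way at 0, fully open at -1), set as the call begins (left out, the last holds). The fingers move at their own pace and stop on an object; "newtons" is the grip in N (left out, the last holds). Time passes only in rows, so rows that repeat a pose let the fingers close. It gives the time, the measured TCP pose, the force, the opening and the grip force at its end, in the units of the state.
- monitor.sense(): the state, without advancing time (a new reading comes with each control period).
- viewer.grab_frame(name): name is "scene" or "top" or "wrist"; returns a dict with "img" (420x560x3 uint8, red, green, blue), "fx", "fy", "cx", "cy" (pixels), "k1" (the pictures are not rectified: a ray, as slopes to the right and down, at radius r is drawn at 1 + k1 r^2 times it, then the intrinsics apply), "eye" and "rotation" of the camera in the world. Camera axes: x right, y up, looking along -z (the intrinsics and any distortion apply to the point x, -y, -z); pixel columns grow to the right and rows downward; lengths in m; the calibration is good to about 2 mm. A picture is of the moment at which its call begins. There is no depth.
- r.sign_off(): hands the job in; it is judged then, once.
The state is a dict: "t": time; "q": joint angles; "qd": joint speeds; "joint_efforts": joint torques, N m; "tool_pos": TCP position; "eef_rot": TCP orientation; "ft_force": force on the tool from outside, world axes, zero at the start; "moment": the same for the moment, N m; "gripper_width": opening from 0.0 (shut) to 1.0 (fully open); "grasp_force": force on a finger pad.
Only numpy, scipy, OpenCV 4.12 (cv2) and the standard library are available. Lean on these libraries where they do the work, as an engineer would, in place of code of your own. Each camera call takes 0.05 s, during which the arm holds its last target. There are 200 camera calls.

### The job

Get the loose wooden block in the drilling jig ready for drilling: with the fingertips, and without picking it up, push it along the jig's board until it sits square and snug against both the back fence and the end stop. Then push the red clamp handle over and all the way down, past its dead centre, so that the toggle clamp snaps shut, holds the block down by itself and stays shut when you let go. Leave the tools and other things on the bench where they are.

Things in the scene. Friction and masses are not known exactly. Their poses are not given: they have to be found in the camera images.
- jig: Drilling jig, fixed to the bench; origin on the bench top under its plywood board (12 mm thick, x -86..76, y -128..152 mm). Jig axes: x toward the back fence, y along the fence away from the end stop and clamp (to the left), z up. The toggle clamp works in the plane x = 13 mm. Open, its bar stands upright over the end stop (y -55..-9 mm, up to z = 140 mm, 12 mm either side of the plane), clear of the block.
- fence (a point): Point on the wooden back fence's front face, which lies at x = 45 mm in the jig's frame and looks to -x; the fence spans y -35..140 mm, top at z = 42 mm. Point at y = 50 mm, z = 27 mm. Behind the jig a wall shelf, 0.29 m above the bench, comes forward to x = 0.64 m from the robot base.
- stop (a point): Point on the wooden end stop's face, which lies at y = -20 mm in the jig's frame and looks to +y; the stop spans x -19..45 mm, top at z = 36 mm, reaches back to y = -120 mm and carries the steel clamp. Point at x = 13 mm, z = 24 mm. The bench vice to the right of the jig is 0.15 m tall.
- bush (a point): Top centre of the brass drill bush, at jig (31, 53, 62) mm, on an aluminium plate screwed to the fence that overhangs the board: x 21..67, y 31..75, z 53..58 mm in the jig's frame. The block slides under it with 5 mm to spare.
- block: Loose workpiece: brown wooden block, 65 (x) x 90 (y) x 36 (z) mm, about 0.11 kg, flat on the jig's board (top 48 mm above the bench), long side roughly along the fence, a few cm short of fence and stop, up to 0.25 rad askew. Origin: centre of its underside. Home: origin at x 12.5, y 25, z 12 mm in the jig's frame, axes parallel to the jig's. Slides with ordinary friction, about 1 N.
- clamp_bar (a joint): Hinge of the clamp's steel bar: 0 rad = clamp open (bar 80 degrees up); grows as the bar comes down; about 1.37 rad when shut on a seated block.
- clamp_grip (a point): On the axis of the handle's red round grip (19 mm thick, 87 mm long), 23 mm short of its free end. Moves in the jig's plane x = 13 mm. Open: handle nearly upright, point at jig (y, z) = (-42, 178) mm. Pushed to -y and down it passes (-80, 184), (-113, 175), (-133, 154), (-141, 138), (-145, 120), (-148, 107), dead centre near (-149, 90), and rests at (-149, 71) mm, handle flat.
- clamp_handle (a joint): Hinge between the straight handle and the bar: 0 rad open, about 3.21 rad shut. At the grip points listed the handle stands 98, 78, 57, 39, 28, 18, 12 and (shut) -6 degrees above the jig's -y direction. It moves with about 1 N at the grip, 2 to 3 N just before dead centre as the rubber foot is squeezed; past it the handle is drawn onto its stop and stays. It also stays open.
- clamp_foot: Black rubber foot, 18 mm across, on a sprung spindle at the end of the clamp's bar; origin at the centre of its lower face. Shut, it presses on the middle of the seated block's top with about 10 N.
- drill: Green and black cordless drill standing on its battery, 72 x 188 x 209 mm, origin under its centre; bystander.
- bit_box: Red and black drill-bit case, 93 x 150 x 34 mm, origin under its centre; bystander.
- hammer: Claw hammer with wooden shaft, lying, 147 x 306 x 30 mm, origin under its centre; bystander.
- tape_measure: Yellow tape measure, 39 x 91 x 62 mm, origin under its centre; bystander.
- pencil: Red flat carpenter's pencil, 14 x 165 x 8 mm, origin under its centre; bystander.
- screwdriver: Screwdriver with blue handle, 34 x 260 x 32 mm, origin under its centre; bystander.
- spare_offcut: Spare thin wood offcut, 38 x 160 x 19 mm, origin under its centre; bystander.

How it is judged:
On the way, in this order (a step that is already met when the one before it is completed fails the run):
1. the block sits flat, square and snug against both the back fence and the end stop (within 2.5 mm of each, within 0.03 rad) (x of block in the frame of jig above 0.01 m and y of block in the frame of jig below 0.0275 m and angle between the y axis of block and the y axis of jig, either way round below 0.03 rad and z of block in the frame of jig below 0.015 m), for 0.2 s.
2. the toggle clamp is shut past dead centre on the block (value of joint clamp_bar above 1.35 rad and z of clamp_grip in the frame of jig below 0.08 m and contact force between clamp_foot and block above 4 N), for 0.2 s.
At the end, for the whole second after the job is handed in: Block flat on the board, within 2.5 mm of fence and end stop, within 0.03 rad of square; handle past dead centre (grip point under 80 mm above the bench, bar joint over 1.35 rad); the rubber foot presses on the block with over 4 N by itself (all of step 1 and all of step 2 and linear speed of block below 0.01 m/s); the robot touches nothing.
It fails at once if the block is lifted more than 10 mm off the jig's board, or tipped (z of block in the frame of jig above 0.022 m or angle between block's own z axis and vertical above 0.25 rad).
It fails at once if a tool or another bystander on the bench is moved by more than 20 mm (distance of any of drill, bit_box, hammer, tape_measure, pencil, screwdriver, spare_offcut from where it was at the start of the episode above 0.02 m).
It also fails if it takes over 64 s, if anything falls off the work surface, if the arm or the gripper's body presses on something with over 40 N, if the wrist force passes 120 N, or if a joint passes its speed limit or range.

## Working session

There is one attempt and no reset: what is moved stays moved. The work goes in short steps, Python scripts to look and compute and a tool call to move; the robot and the scene stay as the last step left them, time stands still between calls to the robot, and variables do not carry over. Pictures are saved under pics/ and viewed, at most 10 in all, crops included, and the job is handed in when it is done.

Besides the shell and the picture viewer there is one more tool, called as name([rows], argument=value, ...), one row to a line, values as JSON. move_arm: Moves the arm, as the interface text tells. Its arguments: {"type":"object","properties":{"steps":{"type":"array","items":{"type":"object","properties":{"x":{"type":"number"},"y":{"type":"number"},"z":{"type":"number"},"roll":{"type":"number"}}}},"hand":{"type":"number"},"newtons":{"type":"number"}},"required":["steps"]}

```bash
mkdir -p pics
cat > h.py <<'E'
import numpy as np, cv2
from plant import monitor, viewer, r
def grab(name):
    f=viewer.grab_frame(name); np.savez('pics/'+name+'.npz',**{k:np.array(v) for k,v in f.items()}); return f
def load(name): return dict(np.load('pics/'+name+'.npz'))
def KD(f): return np.array([[f['fx'],0,f['cx']],[0,f['fy'],f['cy']],[0,0,1.]],float),np.array([float(f['k1']),0,0,0])
def R_(f):
    R=np.array(f['rotation'],float)
    if R.shape!=(3,3):
        from scipy.spatial.transform import Rotation as Q; R=Q.from_quat(R).as_matrix()
    return R
def px2w(f,uv,z):
    K,D=KD(f); n=cv2.undistortPoints(np.array(uv,float).reshape(-1,1,2),K,D)[:,0]
    d=np.c_[n[:,0],-n[:,1],-np.ones(len(n))]@R_(f).T
    e=np.array(f['eye'],float); return e+d*((np.asarray(z)-e[2])/d[:,2])[:,None]
def w2px(f,P):
    K,D=KD(f); c=(np.atleast_2d(P)-np.array(f['eye'],float))@R_(f); c=c*[1,-1,-1]
    return cv2.projectPoints(c,np.zeros(3),np.zeros(3),K,D)[0][:,0]
def save(img,fn,s=1): cv2.imwrite('pics/'+fn,cv2.resize(np.ascontiguousarray(img[:,:,::-1]),None,fx=s,fy=s,interpolation=cv2.INTER_CUBIC))
E
python3 - <<'E'
from h import *
for n in('top','scene'):
    f=grab(n); save(f['img'],n+'0.png',1.4); print(n,f['eye'],f['rotation'],f['fx'],f['k1'])
print(monitor.sense())
E
```

```text
top [0.10905575 0.21066709 1.53151359] [ 0.08615791 -0.08336378 -0.68054916  0.72282788] 507.25395630813347 -0.1778351729116166
scene [-0.20913882 -0.26420151  1.04929608] [ 0.31953777 -0.16079811 -0.41000649  0.8390079 ] 452.9284971264932 -0.09243988308021912
{'t': 0.1, 'q': array([ 1.08150830e+00,  2.07369669e-01,  1.54287839e+00,  1.14022036e-05,
        1.39348456e+00, -1.50551618e-01]), 'qd': array([-0.00158392, -0.00159134, -0.00484798, -0.00110849,  0.00092888,
       -0.00020334]), 'joint_efforts': array([-1.18530130e-03, -3.84093475e+01, -2.92548913e+01, -1.81730766e-04,
        4.88632650e-03, -2.07746422e-05]), 'tool_pos': array([0.1907678 , 0.54167965, 0.23019015]), 'eef_rot': array([ 1.68560529e-01,  9.85690724e-01, -1.01393099e-03, -3.41826303e-04]), 'ft_force': array([-0.54038969, -0.14347914, -0.24305824]), 'moment': array([-0.00055248,  0.03544887,  0.00283893]), 'grasp_force': 0.0, 'gripper_width': 0.9987343139886298}
```

View pics/top0.png

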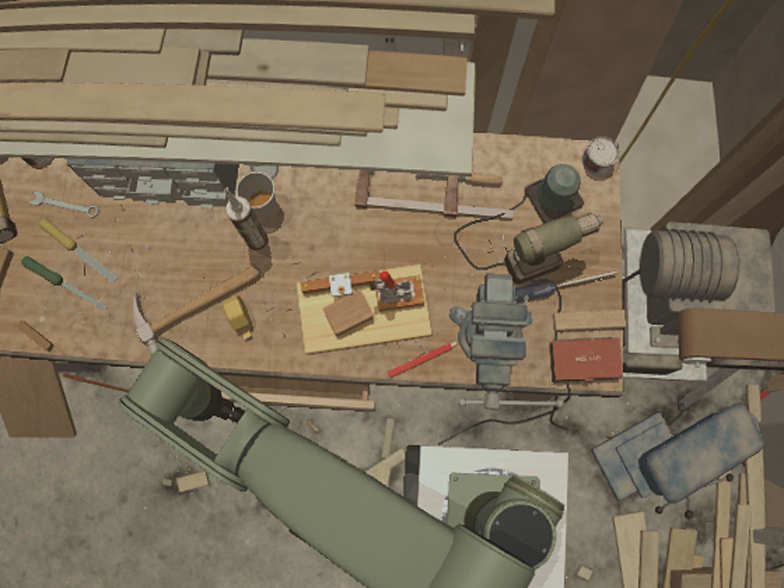

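View pics/scene0.png

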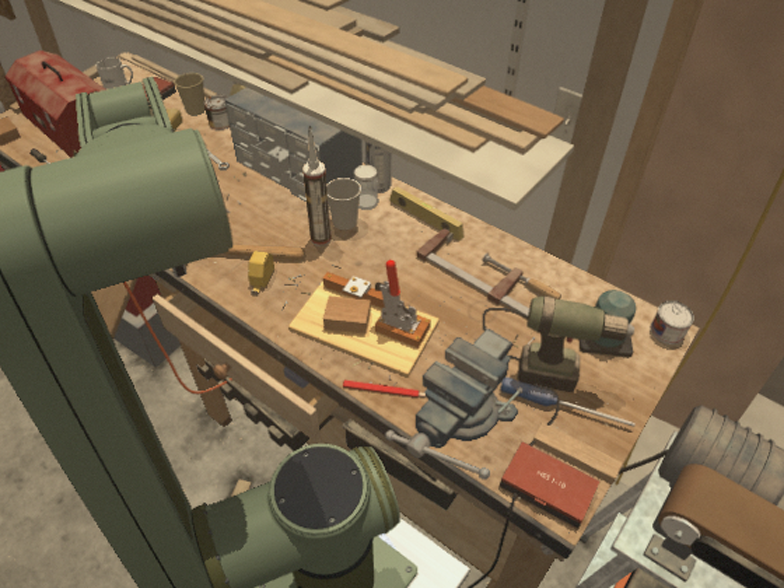

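The top view shows the jig board at about (365,308), the block at (348,315), the clamp at (395,290), the vice at (495,320) and the pencil at (420,360). I'll enlarge the jig in both views.

Run:
```python
from h import *
a=load('top')['img'][182:258,206:314]; save(a,'c_top.png',7)
b=load('scene')['img'][180:272,200:320]; save(b,'c_sc.png',6)
```

```text
(no output)
```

View pics/c_top.png

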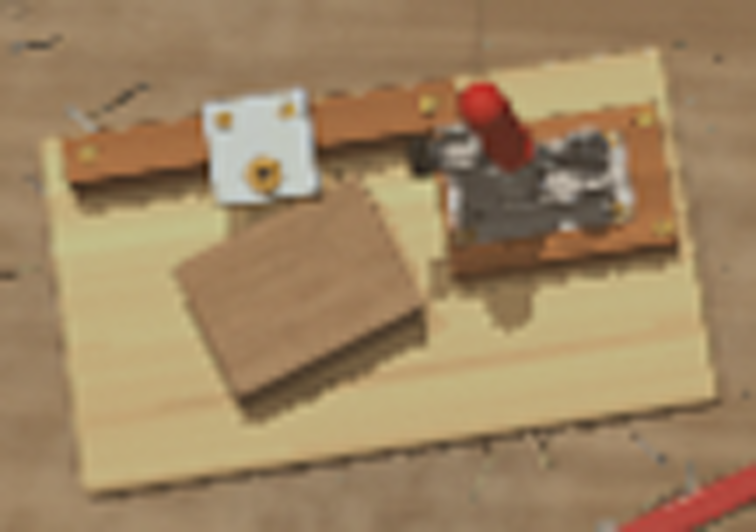

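View pics/c_sc.png

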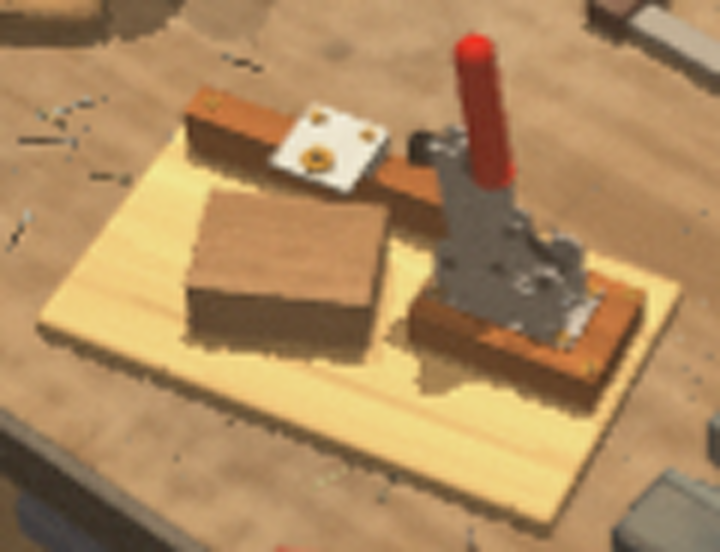

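The top crop shows the board corners at (45,140), (657,48), (716,402), (88,488), the bush at (263,174), and the block top corners at (175,268), (358,182), (425,303), (242,402). The scene crop shows the board corners at (40,322), (680,290), (548,525), the bush at (318,157), and the block top corners at (208,190), (388,208), (368,303), (187,288). I'll fit the jig and block poses jointly.

```bash
cat > fit.py <<'E'
from h import *
from scipy.optimize import least_squares
T,S=load('top'),load('scene')
ct=lambda p:np.array([206,182])+(np.array(p)+.5)/7-.5
cs=lambda p:np.array([200,180])+(np.array(p)+.5)/6-.5
rot=lambda a:np.array([[np.cos(a),-np.sin(a)],[np.sin(a),np.cos(a)]])
def tw(p,P):
    P=np.array(P,float)/1000; return np.c_[P[:,:2]@rot(p[2]).T+p[:2],P[:,2]]
def fit(objT,pxT,objS,pxS,p0):
    g=lambda p:np.r_[(w2px(T,tw(p,objT))-pxT).ravel(),(w2px(S,tw(p,objS))-pxS).ravel()]
    s=least_squares(g,p0,loss='soft_l1'); return s.x,g(s.x).reshape(-1,2)
E
python3 - <<'E'
from fit import *
J,e=fit([[76,152,12],[76,-128,12],[-86,-128,12],[-86,152,12],[31,53,62]],ct([(45,138),(657,48),(716,400),(86,487),(263,174)]),
 [[-86,152,12],[76,-128,12],[-86,-128,12],[31,53,62]],cs([(40,320),(680,289),(548,522),(318,157)]),[.5,.2,0])
print(J,e.round(1).tolist())
B=[[32.5,45,48],[32.5,-45,48],[-32.5,-45,48],[-32.5,45,48]]
b,e=fit(B,ct([(175,268),(358,182),(425,303),(242,402)]),B,cs([(208,190),(388,208),(368,303),(187,288)]),[J[0],J[1],J[2]+.2])
print(b,e.round(1).tolist())
print('block in jig',rot(-J[2])@(b[:2]-J[:2])*1000,b[2]-J[2])
np.save('J.npy',J)
for n,P in dict(back=(0.03,.5)).items(): pass
for f,n in((T,'top'),(S,'scene')):
    print(n,w2px(f,tw(J,[[13,-42,178]])))
print('grip top scene',cs((475,45)),'top',ct((482,103)), w2px(S,tw(J,[[13,-39,201]])),w2px(T,tw(J,[[13,-39,201]])))
E
```

```text
[0.44514467 0.28972651 0.20793836] [[-0.8, -0.5], [0.9, -0.5], [0.8, -0.0], [-0.5, 0.8], [0.3, -0.2], [-1.4, -0.3], [0.7, -0.8], [-0.1, 0.6], [-0.2, 0.2]]
[0.4194282  0.33017531 0.54563672] [[-0.3, -0.0], [0.2, -1.3], [0.6, 0.1], [-0.2, -0.3], [-0.2, 0.0], [-0.2, -0.3], [0.1, 0.8], [-0.7, 0.4]]
block in jig [-16.81212456  44.88645906] 0.33769835697422623
top [[275.25368982 197.55248966]]
scene [[278.89635757 192.60499524]]
grip top scene [278.75       187.08333333] top [274.42857143 196.28571429] [[277.94062381 186.18295855]] [[274.04991645 195.53670447]]
```

```bash
cat > go.py <<'E'
# usage: go.py x y z [x y z ...] (jig mm, TCP) -> shifts in tool axes; also the roll that aligns tool y with jig y
import sys; from h import *
from scipy.spatial.transform import Rotation as Q
J=np.load('J.npy'); s=monitor.sense(); R=Q.from_quat(s['eef_rot']).as_matrix()
c,n=np.cos(J[2]),np.sin(J[2]); A=np.array([[c,-n,0],[n,c,0],[0,0,1]]); o=np.r_[J[:2],0]
print('t',s['t'],'now jig',((s['tool_pos']-o)@A*1000).round(1),'force jig',(s['ft_force']@A).round(1),'q',s['q'].round(2),'w',round(s['gripper_width'],2))
ty=A.T@R[:,1]; print('roll to align tool y || jig y',round(np.arctan2(-ty[0],ty[1])*-1,3),'tilt',R[2].round(3))
for P in np.array(sys.argv[1:],float).reshape(-1,3): print(P,'->',((A@P/1000+o-s['tool_pos'])@R*1000).round(1))
E
python3 go.py -92 42 120
python3 - <<'E'
from h import *
print(px2w(load('top'),np.array([(450,330),(478,275),(527,275),(475,380)])/1.4,.15).round(3)); J=np.load('J.npy')
E
```

```text
t 0.1 now jig [-196.9  299.   230.2] force jig [-0.6 -0.  -0.2] q [ 1.08  0.21  1.54  0.    1.39 -0.15] w 1.0
roll to align tool y || jig y 0.547 tilt [ 0.    -0.002 -1.   ]
[-92.  42. 120.] -> [-223.3 -164.8  110.5]
[[ 0.373  0.118  0.15 ]
 [ 0.489  0.066  0.15 ]
 [ 0.495 -0.034  0.15 ]
 [ 0.276  0.064  0.15 ]]
```

move_arm([
  {"x":-223,"y":-165,"z":60,"roll":-0.547},
  {"x":-223,"y":-165,"z":60,"roll":-0.547},
  {"x":-223,"y":-165,"z":60,"roll":-0.547},
  {"x":-223,"y":-165,"z":60,"roll":-0.547},
  {"x":-223,"y":-165,"z":60,"roll":-0.547},
  {"x":-223,"y":-165,"z":60,"roll":-0.547},
  {"x":-223,"y":-165,"z":60,"roll":-0.547},
  {"x":-223,"y":-165,"z":60,"roll":-0.547},
  {"x":-223,"y":-165,"z":60,"roll":-0.547},
  {"x":-223,"y":-165,"z":60,"roll":-0.547},
], hand=-0.2)

```text
t: 0.93
tool_pos: [0.3464, 0.3125, 0.1711]
eef_rot: [-0.103, 0.995, 0.0, -0.0]
ft_force: [0.1, 0.2, -0.6]
gripper_width: 0.6
grasp_force: 0.0
```

```bash
sed -i 's/)\*-1,3)/),3)/' go.py && python3 go.py -92 42 20
```

```text
t 0.9333 now jig [-91.9  42.7 171.1] force jig [ 0.1  0.1 -0.6] q [ 0.55  0.04  1.86  0.    1.24 -1.23] w 0.6
roll to align tool y || jig y -0.001 tilt [ 0.001  0.    -1.   ]
[-92.  42.  20.] -> [  0.   -0.8 151.1]
```

move_arm([
  {"z":40},
  {"z":80},
  {"z":110},
  {"z":130},
  {"z":145},
  {"z":149},
  {"z":149},
  {"z":149},
])

```text
invalid input
```

move_arm([
  {"x":-5},
  {"x":-9},
  {"x":-13},
  {"x":-17},
  {"x":-21},
  {"x":-25},
  {"x":-29},
  {"x":-33},
  {"x":-36},
  {"x":-36},
])

```text
invalid input
```

```bash
python3 go.py -31 42 22
python3 - <<'E'
from h import *
f=grab('scene'); save(f['img'][150:290,180:340],'c2.png',4.5)
E
```

```text
t 0.9333 now jig [-91.9  42.7 171.1] force jig [ 0.1  0.1 -0.6] q [ 0.55  0.04  1.86  0.    1.24 -1.23] w 0.6
roll to align tool y || jig y -0.001 tilt [ 0.001  0.    -1.   ]
[-31.  42.  22.] -> [-61.   -0.7 149. ]
```

View pics/c2.png

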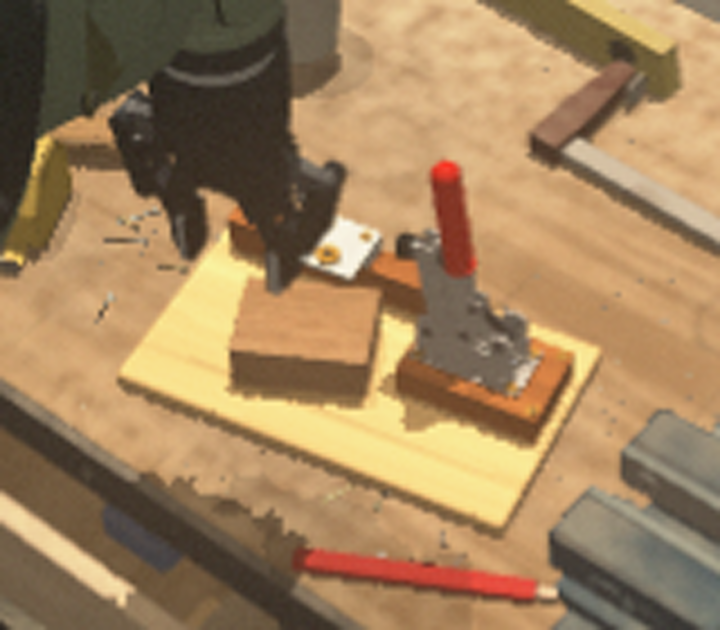

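The picture shows the gripper still high (fingertips at about (190,250) and (280,285)), with the block untouched. Both moves were refused, most likely because each row needs all its fields, so I'm resending with complete rows.

move_arm([
  {"x":0,"y":0,"z":40,"roll":0},
  {"x":0,"y":0,"z":80,"roll":0},
  {"x":0,"y":0,"z":110,"roll":0},
  {"x":0,"y":0,"z":135,"roll":0},
  {"x":0,"y":0,"z":149,"roll":0},
  {"x":0,"y":0,"z":149,"roll":0},
  {"x":0,"y":0,"z":149,"roll":0},
])

```text
t: 1.57
tool_pos: [0.3455, 0.3136, 0.0219]
eef_rot: [-0.105, 0.994, -0.0, -0.001]
ft_force: [0.9, 1.2, -0.0]
gripper_width: 0.6
grasp_force: 0.0
```

```bash
python3 go.py -31 42 22
```

```text
t 1.5667 now jig [-92.6  43.9  21.9] force jig [ 1.1  0.9 -0. ] q [ 0.55  0.28  1.96  0.    0.91 -1.23] w 0.6
roll to align tool y || jig y 0.003 tilt [ 0.001 -0.    -1.   ]
[-31.  42.  22.] -> [-61.6  -2.1  -0.2]
```

move_arm([
  {"x":-6,"y":0,"z":0,"roll":0},
  {"x":-10,"y":0,"z":0,"roll":0},
  {"x":-14,"y":0,"z":0,"roll":0},
  {"x":-18,"y":0,"z":0,"roll":0},
  {"x":-22,"y":0,"z":0,"roll":0},
  {"x":-26,"y":0,"z":0,"roll":0},
  {"x":-30,"y":0,"z":0,"roll":0},
  {"x":-34,"y":0,"z":0,"roll":0},
  {"x":-38,"y":0,"z":0,"roll":0},
  {"x":-42,"y":0,"z":0,"roll":0},
])

```text
t: 2.4
tool_pos: [0.388, 0.3213, 0.0222]
eef_rot: [-0.104, 0.995, -0.0, -0.0]
ft_force: [-0.2, 0.1, -0.2]
gripper_width: 0.601
grasp_force: 0.3
```

```bash
python3 go.py -31 42 22
python3 - <<'E'
from h import *
f=grab('top'); save(f['img'][182:258,206:314],'c3.png',7)
E
```

```text
t 2.4 now jig [-49.4  42.7  22.2] force jig [-0.1  0.1 -0.2] q [ 0.52  0.34  1.87  0.    0.93 -1.26] w 0.6
roll to align tool y || jig y 0.0 tilt [ 0. -0. -1.]
[-31.  42.  22.] -> [-18.4  -0.7   0.2]
```

View pics/c3.png

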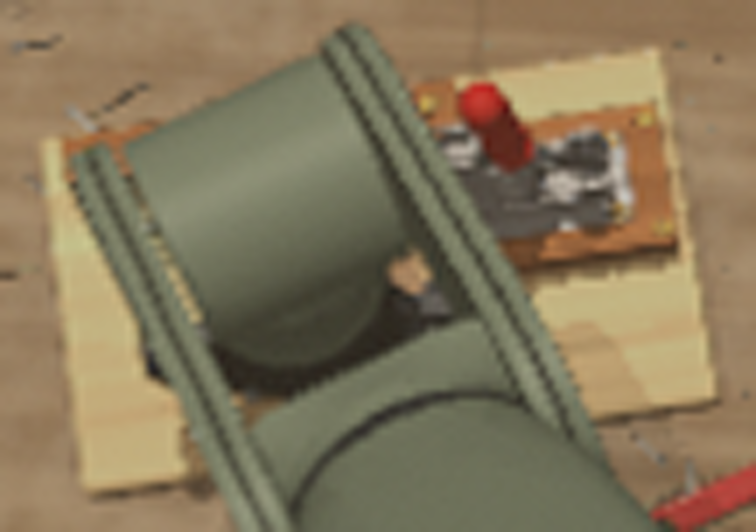

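The arm hides the block in this view. The only visible bit is a corner near (410,270). I'll push on and watch the force.

move_arm([
  {"x":-3,"y":0,"z":0,"roll":0},
  {"x":-6,"y":0,"z":0,"roll":0},
  {"x":-8,"y":0,"z":0,"roll":0},
  {"x":-10,"y":0,"z":0,"roll":0},
  {"x":-12,"y":0,"z":0,"roll":0},
  {"x":-14,"y":0,"z":0,"roll":0},
  {"x":-15,"y":0,"z":0,"roll":0},
  {"x":-16,"y":0,"z":0,"roll":0},
])

```text
t: 3.12
tool_pos: [0.4034, 0.3246, 0.0223]
eef_rot: [-0.104, 0.995, -0.0, -0.0]
ft_force: [-0.7, 0.9, 0.6]
gripper_width: 0.597
grasp_force: 0.3
```

```bash
python3 go.py -31 42 22
```

```text
t 3.1167 now jig [-33.6  42.7  22.3] force jig [-0.5  1.   0.6] q [ 0.51  0.36  1.84  0.    0.94 -1.27] w 0.6
roll to align tool y || jig y 0.0 tilt [ 0. -0. -1.]
[-31.  42.  22.] -> [-2.6 -0.7  0.3]
```

move_arm([
  {"x":-1,"y":0,"z":0,"roll":0},
  {"x":-2,"y":0,"z":0,"roll":0},
  {"x":-3,"y":0,"z":0,"roll":0},
  {"x":-3,"y":0,"z":0,"roll":0},
])

```text
t: 3.45
tool_pos: [0.4059, 0.325, 0.0222]
eef_rot: [-0.104, 0.995, -0.0, -0.0]
ft_force: [-1.6, -0.5, 1.8]
gripper_width: 0.599
grasp_force: 1.0
```

move_arm([
  {"x":-1,"y":0,"z":0,"roll":0},
  {"x":-2,"y":0,"z":0,"roll":0},
  {"x":-3,"y":0,"z":0,"roll":0},
  {"x":-3,"y":0,"z":0,"roll":0},
])

```text
t: 3.78
tool_pos: [0.4059, 0.325, 0.0217]
eef_rot: [-0.104, 0.995, -0.001, -0.004]
ft_force: [-8.8, -1.6, 6.8]
gripper_width: 0.597
grasp_force: 4.6
```

```bash
python3 go.py -31 42 22;  python3 - <<'E'
from h import *
f=grab('scene'); save(f['img'][180:272,200:320],'c4.png',6)
E
```

```text
t 3.7833 now jig [-31.1  42.6  21.7] force jig [-8.9  0.2  6.8] q [ 0.51  0.37  1.83  0.    0.95 -1.27] w 0.6
roll to align tool y || jig y 0.001 tilt [ 0.007 -0.001 -1.   ]
[-31.  42.  22.] -> [-0.1 -0.6 -0.3]
```

View pics/c4.png

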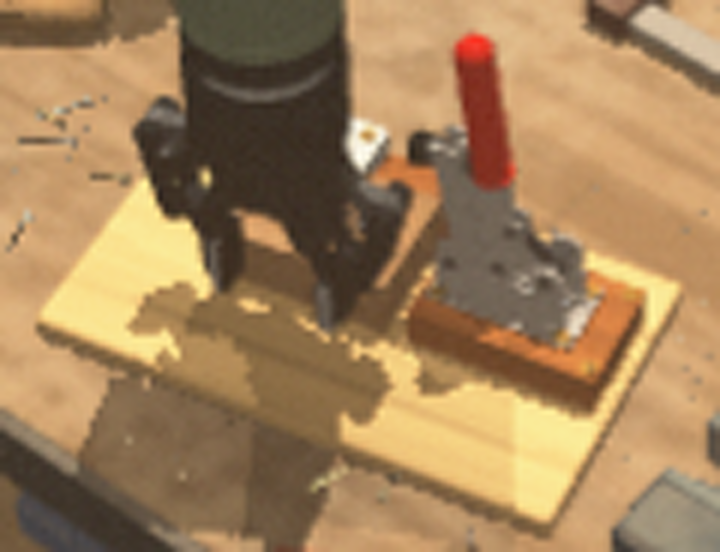

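The fingers stopped at x = -31 with about 9 N, so the block is flat on the fence. In the picture a gap remains to the end stop (block's right edge at about (385,300), stop at about (410,300)). Next I'll back off, close the fingers and go round to the block's left end.

move_arm([
  {"x":10,"y":0,"z":0,"roll":0},
  {"x":30,"y":0,"z":0,"roll":0},
  {"x":30,"y":0,"z":-40,"roll":0},
  {"x":30,"y":0,"z":-80,"roll":0},
  {"x":30,"y":0,"z":-100,"roll":0},
  {"x":30,"y":0,"z":-100,"roll":0},
], hand=1)

```text
t: 4.33
tool_pos: [0.3843, 0.3222, 0.1284]
eef_rot: [-0.104, 0.995, 0.003, 0.007]
ft_force: [0.1, 0.7, 0.5]
gripper_width: -0.004
grasp_force: 0.0
```

```bash
python3 go.py 5 128 120
```

```text
t 4.3333 now jig [-52.8  44.3 128.4] force jig [0.3 0.6 0.5] q [ 0.53  0.16  1.83 -0.    1.14 -1.25] w -0.0
roll to align tool y || jig y 0.0 tilt [-0.014  0.004 -1.   ]
[  5. 128. 120.] -> [-57.7  83.6   9.5]
```

move_arm([
  {"x":-20,"y":35,"z":0,"roll":0},
  {"x":-40,"y":65,"z":0,"roll":0},
  {"x":-55,"y":82,"z":0,"roll":0},
  {"x":-58,"y":84,"z":0,"roll":0},
  {"x":-58,"y":84,"z":0,"roll":0},
  {"x":-58,"y":84,"z":0,"roll":0},
])

```text
t: 4.83
tool_pos: [0.4185, 0.4129, 0.1211]
eef_rot: [-0.104, 0.995, -0.001, -0.001]
ft_force: [-0.4, 0.5, 0.5]
gripper_width: -0.002
grasp_force: 0.0
```

```bash
python3 go.py 5 128 22
```

```text
t 4.8333 now jig [ -0.6 126.  121.1] force jig [-0.3  0.5  0.5] q [ 0.63  0.35  1.61 -0.    1.19 -1.15] w -0.0
roll to align tool y || jig y 0.0 tilt [ 0.002 -0.001 -1.   ]
[  5. 128.  22.] -> [-5.8  2.2 99.1]
```

move_arm([
  {"x":-5,"y":2,"z":30,"roll":0},
  {"x":-5,"y":2,"z":65,"roll":0},
  {"x":-5,"y":2,"z":90,"roll":0},
  {"x":-5,"y":2,"z":99,"roll":0},
  {"x":-5,"y":2,"z":99,"roll":0},
  {"x":-5,"y":2,"z":99,"roll":0},
])

```text
t: 5.33
tool_pos: [0.4235, 0.4161, 0.0235]
eef_rot: [-0.104, 0.995, -0.0, -0.0]
ft_force: [0.3, 0.1, 0.3]
gripper_width: 0.0
grasp_force: 0.0
```

```bash
python3 go.py 5 84.5 22
```

```text
t 5.3333 now jig [  5.  128.1  23.5] force jig [0.3 0.  0.3] q [ 0.63  0.49  1.64 -0.    1.01 -1.15] w 0.0
roll to align tool y || jig y -0.0 tilt [ 0.001 -0.    -1.   ]
[ 5.  84.5 22. ] -> [ -0.  -43.6   1.5]
```

move_arm([
  {"x":0,"y":-5,"z":1,"roll":0},
  {"x":0,"y":-10,"z":1,"roll":0},
  {"x":0,"y":-15,"z":1,"roll":0},
  {"x":0,"y":-19,"z":1,"roll":0},
  {"x":0,"y":-23,"z":1,"roll":0},
  {"x":0,"y":-27,"z":1,"roll":0},
  {"x":0,"y":-30,"z":1,"roll":0},
  {"x":0,"y":-33,"z":1,"roll":0},
  {"x":0,"y":-36,"z":1,"roll":0},
  {"x":0,"y":-38,"z":1,"roll":0},
])

```text
t: 6.17
tool_pos: [0.4317, 0.3795, 0.0223]
eef_rot: [-0.104, 0.995, 0.0, 0.0]
ft_force: [0.5, 0.7, -0.2]
gripper_width: -0.002
grasp_force: 0.4
```

move_arm([
  {"x":0,"y":-1,"z":0,"roll":0},
  {"x":0,"y":-2,"z":0,"roll":0},
  {"x":0,"y":-3,"z":0,"roll":0},
  {"x":0,"y":-4,"z":0,"roll":0},
  {"x":0,"y":-4,"z":0,"roll":0},
])

```text
t: 6.58
tool_pos: [0.4325, 0.3757, 0.0223]
eef_rot: [-0.104, 0.995, -0.0, 0.0]
ft_force: [0.4, 0.8, 0.6]
gripper_width: -0.002
grasp_force: 0.2
```

```bash
python3 go.py 5 84.5 22
```

```text
t 6.5833 now jig [ 5.3 86.7 22.3] force jig [0.6 0.7 0.6] q [ 0.56  0.46  1.7  -0.    0.99 -1.21] w -0.0
roll to align tool y || jig y 0.0 tilt [-0. -0. -1.]
[ 5.  84.5 22. ] -> [ 0.3 -2.2  0.3]
```

move_arm([
  {"x":0,"y":-1,"z":0,"roll":0},
  {"x":0,"y":-2,"z":0,"roll":0},
  {"x":0,"y":-3,"z":0,"roll":0},
  {"x":0,"y":-3,"z":0,"roll":0},
])

```text
t: 6.92
tool_pos: [0.4329, 0.3736, 0.0224]
eef_rot: [-0.104, 0.995, 0.001, 0.0]
ft_force: [-2.0, 4.4, -0.1]
gripper_width: -0.001
grasp_force: 2.4
```

move_arm([
  {"x":0,"y":-1,"z":0,"roll":0},
  {"x":0,"y":-2,"z":0,"roll":0},
  {"x":0,"y":-3,"z":0,"roll":0},
  {"x":0,"y":-3,"z":0,"roll":0},
])

```text
t: 7.25
tool_pos: [0.433, 0.3735, 0.0231]
eef_rot: [-0.103, 0.995, 0.003, 0.0]
ft_force: [-4.5, 11.9, 0.9]
gripper_width: -0.002
grasp_force: 6.5
```

```bash
python3 go.py 5 84.5 22
```

```text
t 7.25 now jig [ 5.4 84.5 23.1] force jig [-2.  12.6  0.9] q [ 0.56  0.45  1.7   0.01  0.99 -1.22] w -0.0
roll to align tool y || jig y -0.001 tilt [-0.001  0.007 -1.   ]
[ 5.  84.5 22. ] -> [0.4 0.  1.1]
```

The finger stopped at y = 84.5 with 12 N, which puts the block on the stop. To be sure of the fence I'll press the front face again.

move_arm([
  {"x":0,"y":12,"z":0,"roll":0},
  {"x":0,"y":30,"z":0,"roll":0},
  {"x":0,"y":30,"z":-35,"roll":0},
  {"x":0,"y":30,"z":-70,"roll":0},
  {"x":20,"y":10,"z":-100,"roll":0},
  {"x":45,"y":-20,"z":-100,"roll":0},
  {"x":65,"y":-42,"z":-100,"roll":0},
  {"x":65,"y":-42,"z":-100,"roll":0},
  {"x":65,"y":-42,"z":-100,"roll":0},
], hand=1)

```text
t: 8.0
tool_pos: [0.3775, 0.3136, 0.1218]
eef_rot: [-0.103, 0.995, -0.001, -0.001]
ft_force: [0.6, 0.6, -0.5]
gripper_width: 0.003
grasp_force: 0.0
```

```bash
python3 go.py -62 42 22
```

```text
t 8.0 now jig [-61.3  37.3 121.8] force jig [ 0.7  0.4 -0.5] q [ 0.52  0.15  1.85 -0.    1.14 -1.26] w 0.0
roll to align tool y || jig y -0.001 tilt [ 0.002 -0.002 -1.   ]
[-62.  42.  22.] -> [ 0.6  4.8 99.8]
```

move_arm([
  {"x":1,"y":2,"z":30,"roll":0},
  {"x":1,"y":2,"z":65,"roll":0},
  {"x":1,"y":2,"z":90,"roll":0},
  {"x":1,"y":2,"z":100,"roll":0},
  {"x":-10,"y":2,"z":100,"roll":0},
  {"x":-18,"y":2,"z":100,"roll":0},
  {"x":-24,"y":2,"z":100,"roll":0},
  {"x":-28,"y":2,"z":100,"roll":0},
], hand=-0.2)

```text
t: 8.67
tool_pos: [0.4063, 0.3239, 0.0239]
eef_rot: [-0.104, 0.995, 0.0, -0.001]
ft_force: [-12.0, -0.1, 9.3]
gripper_width: 0.6
grasp_force: 5.9
```

move_arm([
  {"x":-1,"y":0,"z":0,"roll":0},
  {"x":-2,"y":0,"z":0,"roll":0},
  {"x":-3,"y":0,"z":0,"roll":0},
  {"x":-4,"y":0,"z":0,"roll":0},
  {"x":-5,"y":0,"z":0,"roll":0},
  {"x":-5,"y":0,"z":0,"roll":0},
])

```text
t: 9.17
tool_pos: [0.4063, 0.3239, 0.0233]
eef_rot: [-0.104, 0.995, -0.0, -0.005]
ft_force: [-14.1, -0.6, 11.5]
gripper_width: 0.601
grasp_force: 7.4
```

```bash
python3 go.py -62 42 22
```

```text
t 9.1667 now jig [-31.   41.5  23.3] force jig [-13.9   2.3  11.5] q [ 0.5   0.37  1.82  0.    0.96 -1.28] w 0.6
roll to align tool y || jig y 0.001 tilt [ 0.01  0.   -1.  ]
[-62.  42.  22.] -> [31.   0.5  1.6]
```

Both contacts are confirmed. Now I'll retreat, rise and go to the handle.

move_arm([
  {"x":10,"y":0,"z":0,"roll":0},
  {"x":30,"y":0,"z":0,"roll":0},
  {"x":30,"y":0,"z":-40,"roll":0},
  {"x":30,"y":0,"z":-80,"roll":0},
  {"x":30,"y":0,"z":-120,"roll":0},
  {"x":30,"y":0,"z":-150,"roll":0},
  {"x":30,"y":0,"z":-150,"roll":0},
  {"x":30,"y":0,"z":-150,"roll":0},
], hand=1)

```text
t: 9.83
tool_pos: [0.3844, 0.3194, 0.1769]
eef_rot: [-0.104, 0.995, 0.002, 0.005]
ft_force: [-0.4, -0.2, -0.9]
gripper_width: 0.0
grasp_force: 0.0
```

```bash
python3 go.py 13 20 173
```

```text
t 9.8333 now jig [-53.3  41.6 176.9] force jig [-0.4 -0.1 -0.9] q [ 0.52  0.09  1.79 -0.    1.25 -1.26] w 0.0
roll to align tool y || jig y 0.0 tilt [-0.01   0.003 -1.   ]
[ 13.  20. 173.] -> [-66.3 -21.6   4.5]
```

move_arm([
  {"x":-30,"y":-10,"z":0,"roll":0},
  {"x":-55,"y":-18,"z":0,"roll":0},
  {"x":-67,"y":-21,"z":0,"roll":0},
  {"x":-67,"y":-21,"z":0,"roll":0},
  {"x":-67,"y":-21,"z":0,"roll":0},
  {"x":-67,"y":-21,"z":0,"roll":0},
])

```text
t: 10.33
tool_pos: [0.4497, 0.3109, 0.1712]
eef_rot: [-0.104, 0.995, -0.0, -0.001]
ft_force: [-0.7, -0.6, -0.4]
gripper_width: -0.001
grasp_force: 0.0
```

```bash
python3 go.py 13 -15 173 13 -55 181 13 -88 176
python3 - <<'E'
from h import *
f=grab('scene'); save(f['img'][160:280,190:330],'c5.png',5)
E
```

```text
t 10.3333 now jig [  8.8  19.8 171.2] force jig [-0.8 -0.4 -0.4] q [ 0.45  0.21  1.67  0.    1.27 -1.33] w -0.0
roll to align tool y || jig y 0.0 tilt [ 0.003 -0.    -1.   ]
[ 13. -15. 173.] -> [ -4.2 -34.8  -1.8]
[ 13. -55. 181.] -> [ -4.2 -74.8  -9.8]
[ 13. -88. 176.] -> [  -4.2 -107.8   -4.8]
```

View pics/c5.png

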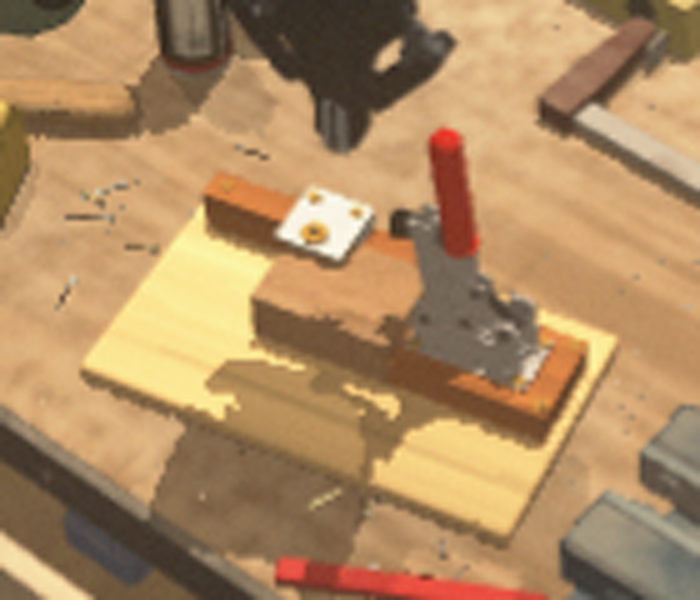

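The picture shows the block snug and flush with the stop (joint at about (392,365)) and along the fence. The fingertip at (340,145) faces the open red handle at (445,140). I'll push it now.

move_arm([
  {"x":-4,"y":-12,"z":-2,"roll":0},
  {"x":-4,"y":-24,"z":-2,"roll":0},
  {"x":-4,"y":-34,"z":-3,"roll":0},
  {"x":-4,"y":-42,"z":-4,"roll":0},
  {"x":-4,"y":-50,"z":-6,"roll":0},
  {"x":-4,"y":-58,"z":-8,"roll":0},
  {"x":-4,"y":-66,"z":-9,"roll":0},
  {"x":-4,"y":-75,"z":-10,"roll":0},
  {"x":-4,"y":-75,"z":-10,"roll":0},
])

```text
t: 11.13
tool_pos: [0.4712, 0.237, 0.1826]
eef_rot: [-0.103, 0.995, -0.0, 0.0]
ft_force: [-0.3, -0.4, -0.5]
gripper_width: -0.004
grasp_force: 0.0
```

```bash
python3 go.py 13 -88 176 13 -109 158 13 -118 144
```

```text
t 11.1333 now jig [ 14.6 -57.  182.6] force jig [-0.3 -0.3 -0.5] q [ 0.3   0.15  1.71 -0.    1.28 -1.47] w -0.0
roll to align tool y || jig y -0.001 tilt [-0.    -0.001 -1.   ]
[ 13. -88. 176.] -> [  1.5 -31.    6.6]
[  13. -109.  158.] -> [  1.5 -52.   24.7]
[  13. -118.  144.] -> [  1.5 -61.   38.7]
```

```bash
cat > red.py <<'E'
from h import *
J=np.load('J.npy'); f=grab('scene'); im=f['img'][170:262,240:330].astype(int)
m=(im[...,0]>110)&(im[...,1]<50)&(im[...,2]<50); v,u=np.nonzero(m); print('red',len(u),'u',u.min()+240,u.max()+240,'v',v.min()+170,v.max()+170,'c',u.mean()+240,v.mean()+170)
from fit import tw
for g in [(-42,178),(-80,184),(-113,175),(-133,154),(-141,138),(-148,107),(-149,71)]: print(g,w2px(f,tw(J,[[13,*g]])).round(0).tolist())
E
python3 red.py
```

```text
red 5 u 287 296 v 190 204 c 292.6 195.6
(-42, 178) [[279.0, 193.0]]
(-80, 184) [[292.0, 196.0]]
(-113, 175) [[303.0, 202.0]]
(-133, 154) [[310.0, 210.0]]
(-141, 138) [[312.0, 215.0]]
(-148, 107) [[314.0, 223.0]]
(-149, 71) [[313.0, 232.0]]
```

Grip is at (292,196), as planned for this stage. Continuing over and down.

move_arm([
  {"x":1,"y":-8,"z":1,"roll":0},
  {"x":1,"y":-16,"z":2,"roll":0},
  {"x":1,"y":-24,"z":4,"roll":0},
  {"x":1,"y":-31,"z":7,"roll":0},
  {"x":1,"y":-37,"z":11,"roll":0},
  {"x":1,"y":-43,"z":16,"roll":0},
  {"x":1,"y":-48,"z":21,"roll":0},
  {"x":1,"y":-52,"z":25,"roll":0},
  {"x":1,"y":-57,"z":32,"roll":0},
  {"x":1,"y":-61,"z":39,"roll":0},
])

```text
t: 12.02
tool_pos: [0.4824, 0.1783, 0.1427]
eef_rot: [-0.104, 0.995, -0.0, 0.0]
ft_force: [0.1, -0.1, -0.7]
gripper_width: -0.001
grasp_force: 0.0
```

```bash
python3 go.py 13 -123 127 13 -127 115 13 -129 99 13 -131 88; python3 red.py | head -1
```

```text
t 12.0167 now jig [  13.4 -116.7  142.7] force jig [ 0.1 -0.1 -0.7] q [ 0.19  0.17  1.78 -0.    1.19 -1.59] w -0.0
roll to align tool y || jig y 0.0 tilt [-0. -0. -1.]
[  13. -123.  127.] -> [ 0.4 -6.3 15.7]
[  13. -127.  115.] -> [  0.4 -10.3  27.7]
[  13. -129.   99.] -> [  0.4 -12.3  43.7]
[  13. -131.   88.] -> [  0.4 -14.3  54.7]
red 6 u 303 312 v 217 220 c 306.8333333333333 218.5
```

move_arm([
  {"x":0,"y":-3,"z":8,"roll":0},
  {"x":0,"y":-6,"z":16,"roll":0},
  {"x":0,"y":-8,"z":22,"roll":0},
  {"x":0,"y":-10,"z":28,"roll":0},
  {"x":0,"y":-11,"z":34,"roll":0},
  {"x":0,"y":-12,"z":39,"roll":0},
  {"x":0,"y":-13,"z":44,"roll":0},
  {"x":0,"y":-14,"z":49,"roll":0},
  {"x":0,"y":-14,"z":54,"roll":0},
  {"x":0,"y":-14,"z":56,"roll":0},
])

```text
t: 12.9
tool_pos: [0.4844, 0.1648, 0.0862]
eef_rot: [-0.104, 0.995, -0.0, -0.001]
ft_force: [0.9, -0.1, -0.1]
gripper_width: -0.0
grasp_force: 0.0
```

```bash
python3 go.py 13 -131 85; python3 red.py | head -1
```

```text
t 12.9 now jig [  12.7 -130.3   86.2] force jig [ 0.9 -0.3 -0.1] q [ 0.16  0.25  1.82 -0.    1.07 -1.62] w -0.0
roll to align tool y || jig y 0.0 tilt [ 0.002  0.    -1.   ]
[  13. -131.   85.] -> [-0.3 -0.7  1.2]
red 12 u 301 317 v 226 234 c 309.8333333333333 230.5
```

move_arm([
  {"x":0,"y":0,"z":2,"roll":0},
  {"x":0,"y":0,"z":4,"roll":0},
  {"x":0,"y":0,"z":5,"roll":0},
  {"x":0,"y":0,"z":5,"roll":0},
])

```text
t: 13.28
tool_pos: [0.4853, 0.1651, 0.0824]
eef_rot: [-0.104, 0.995, 0.0, 0.0]
ft_force: [-0.7, -0.2, 0.0]
gripper_width: 0.004
grasp_force: 0.5
```

move_arm([
  {"x":0,"y":0,"z":-20,"roll":0},
  {"x":0,"y":0,"z":-60,"roll":0},
  {"x":0,"y":0,"z":-100,"roll":0},
  {"x":0,"y":20,"z":-120,"roll":0},
  {"x":0,"y":60,"z":-130,"roll":0},
  {"x":0,"y":100,"z":-130,"roll":0},
  {"x":0,"y":140,"z":-130,"roll":0},
  {"x":0,"y":180,"z":-130,"roll":0},
  {"x":0,"y":180,"z":-130,"roll":0},
  {"x":0,"y":180,"z":-130,"roll":0},
])

```text
t: 14.12
tool_pos: [0.447, 0.3429, 0.2123]
eef_rot: [-0.106, 0.994, -0.0, 0.0]
ft_force: [0.5, -0.8, 0.6]
gripper_width: 0.0
grasp_force: 0.0
```

```bash
python3 go.py; python3 red.py|head -1
python3 - <<'E'
from h import *
save(load('scene')['img'][160:280,190:330],'c6.png',5)
E
```

```text
t 14.1167 now jig [ 12.8  51.7 212.3] force jig [ 0.3 -0.9  0.6] q [ 0.5   0.2   1.59 -0.    1.35 -1.28] w 0.0
roll to align tool y || jig y 0.005 tilt [-0. -0. -1.]
red 4 u 310 319 v 232 235 c 314.5 233.25
```

View pics/c6.png

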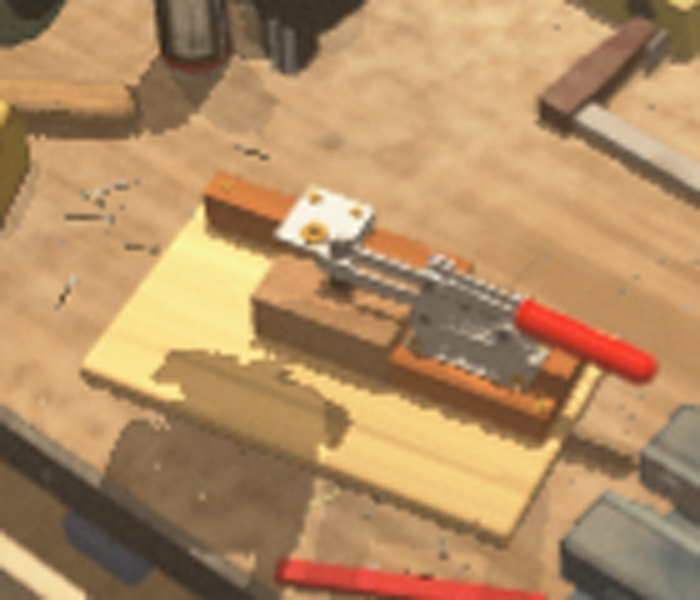

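The clamp is shut. The handle lies flat from (525,318) to (645,365), and the grip point's predicted position (615,360) falls on its axis. The foot is on the block at (340,285), the block is still snug, and the arm is clear.

```bash
python3 -c "
from plant import r
print(r.sign_off())"
```

```text
the job is handed in; nothing more can be done
None
```

The block is pushed snug against the back fence and end stop, the toggle clamp is snapped shut on it with the arm clear, and the job was handed in at about 14 s; the sign-off gave no verdict, and I judged the foot's hold from the camera picture since its force on the block can't be read.

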